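Clear the board and turn over the inlay tile

ROBOT

A 7-joint arm with a two-finger parallel gripper is mounted at the origin on the work surface. World frame = base frame: x ahead of the robot, y to its left, z up, the work surface at z = 0. Lengths are in m, angles in rad, forces in N, time in s.
With the tool pointing down it reaches from about 0.4 to 0.925 m from the base axis. Payload 5.6 kg.
Tool frame: the origin (TCP) lies on the centre line of the jaws, within the pads' length; the fingertips stand 14 mm ahead of it and the grasp point (between the pads) lies 5 mm behind it; z points along the fingers, y is the direction in which the jaws open and shut (so a half turn about z gives the same grasp; the last joint's range is limited). The gripper opens to 85 mm and grips with 20 to 120 N. Pads are 22 mm wide; open, the fingers measure 114 mm over their backs; the gripper's body (76 mm by 85 mm) begins 54 mm behind the grasp point. The pads swing forward as they close: fully open they stand 13 mm farther back than shut.
Start: joints at [1.205, 0.468, -0.012, 1.603, 0.006, 1.071, -0.056], TCP at [0.206, -0.616, 0.245] pointing down, gripper open.
Joint ranges: [-2.53, 2.53], [-0.31, 2.02], [-1.57, 1.55], [0.28, 2.44], [-1.29, 4.43], [0.15, 1.84], [-2.92, 2.92]. Speed limits (rad/s): [2.57, 2.57, 3.14, 3.14, 3.14, 3.14, 3.14].

INTERFACE

Orientations are given as a rotation vector (axis times angle).
In Python, from rig import bot, viewer, ticket gives the robot as it stands.
- The arm moves only by the tool move_arm, never from a script. Its argument "deltas" is a list of rows, each a list of 3 entries, a list of its own where there are three numbers: the turn, a rotation vector about the world's x, y, z in rad, then the shift along the world's x, y, z in mm, then the finger opening in mm, from 0 to 85.4. A call has 1 to 20 rows; each row shifts and turns the pose as measured when the row begins; what a row does not reach is not made up. A row lasts 1/8 s, in which the tool goes at most 62.5 mm and 10.7 degrees, less where a joint would pass 70% of its speed; a pose out of reach is approached as far as the arm can. A call with a gripper value outside its range is refused whole. The fingers move at their own pace and stop on an object; "newtons" is the grip in N (left out, the last holds). Time passes only in rows, so rows that do not move let the fingers close. It gives the time, the measured TCP pose, the force and the opening at its end, in the units of the state.
- bot.get_obs(): the state, without advancing time (a new reading comes with each control period).
- viewer.get_image(name): name is "scene" or "top" or "wrist"; returns the picture (400x640x3 uint8, red, green, blue); there is no depth.
- viewer.get_calibration(name): a dict with "fx", "fy", "cx", "cy" (pixels), "R" (3x3) and "t" (3): a world point X has camera coordinates R X + t. Camera axes: x right, y down, z forward; pixel columns grow to the right and rows downward; lengths in m; the calibration is good to about 2 mm. A picture is of the moment at which its call begins: read the wrist's pose just before it. get_calibration takes no time and is no camera call; for the wrist camera it gives the pose at the moment of the call.
- ticket.sign_off(): hands the job in, once; it reports no verdict.
Trained networks look in the newest picture that a camera, given by its name, has taken for a name from the list of things; names that differ only in an ending like _2 or _b are one class to them, and where a whole thing is asked for, a point or a joint stands for the part that bears it (a point fixed in the world has none). Each returns a list of dicts, best first, with "score" (0 to 1); they miss things now and then, are a little off and sometimes report something else, mostly with a low value. They report only what shows in the picture. A call takes as long as a camera call.
- viewer.boxes_of(camera, target): "position" ([x, y, z] in m, in the coordinates of the camera as it stood for that picture, good to about 4 mm: the middle of the surface that is visible of it).
- viewer.mark_of(camera, target): "position" ([x, y, z] in m, in the coordinates of the camera as it stood for that picture, good to about 4 mm: a listed point, or the origin of a listed thing).
The state is a dict: "time": time; "q": joint angles; "joint_velocities": joint speeds; "tau": joint torques, N m; "tool_pos": TCP position; "tool_rot": TCP orientation; "wrist_force": force on the tool from outside, world axes, zero at the start; "moment": the same for the moment, N m; "gripper_width": finger opening in m.
Only numpy, scipy, OpenCV 4.12 (cv2) and the standard library are available. Lean on these libraries where they do the work, as an engineer would, in place of code of your own. Each camera call takes 0.05 s, during which the arm holds its last target. There are 200 camera calls.

TASK

Pick up the lifter by its handle and with its foot sweep the three marble chips off the blue landing board into the metal tray at its end. Then slide the front edge of the foot under the free edge of the marble tile and lean the lifter well back to lever the tile up and over the step, so that it lies flat on the blue board with its decorated face up, and finally stand the lifter on the bench and let go. Keep your fingers off the tile and the chips, and leave the mallet, chisel and jar alone.

Things in the scene. Friction and masses are not known exactly. Their poses are not given: they have to be found in the camera images.
- turning_block: fixed stone turning station, 340 mm long (x), 130 mm wide (y). Origin on the bench under the step between bed and landing board, mid-width; x points from bed over board to tray, z up. x -120 to -62 mm: low ledge, top 12 mm high; -62 to 0: bed, top 22 mm high, carrying the tile; at 0 a vertical step up to the board; 0 to 125: board; 125 to 220: tray. Ledge, bed and board have no side walls.
- board (a point): centre of the top of the flat blue landing board: 125 (station x) x 130 mm, top 36 mm above the bench, no rims.
- tray (a point): centre of the floor of the dark steel tray, 4 mm above the bench, 91 x 122 mm inside. Walls 4 mm thick, 40 mm high on the far side and both flanks; towards the board it is open (the board's end face closes it), so what is pushed off the board's end drops in.
- tile: marble tile 80 (x) x 70 (y) x 10 mm (z), about 0.15 kg, origin mid-slab. Starts on the bed, plain back and z up, decorated face (green disc, circles) down, x roughly along station x, 5 to 15 mm short of the step. Its free edge overhangs the bed by 20 mm or more, 10 mm above the ledge. Levered up there, it slides to the step, stands against it, then tips over onto the board (z down).
- chip0: one of three chunky marble offcuts, about 21 x 17 x 16 mm, 18 g, lying at the start on the blue landing board. Origin at its centre.
- chip1: one of three chunky marble offcuts, about 21 x 17 x 16 mm, 18 g, lying at the start on the blue landing board. Origin at its centre.
- chip2: one of three chunky marble offcuts, about 21 x 17 x 16 mm, 18 g, lying at the start on the blue landing board. Origin at its centre.
- lifter: lifting tool, 0.28 kg, standing by itself on its flat steel foot, handle upright. Origin on the foot's underside below the handle axis; z up the handle, x forward. Foot: 3 mm thick, 84 mm wide (y), x from -20 to +85 mm; its yellow front edge goes under the tile. Handle: dark wood, 20 x 20 mm square (faces across x and y), top 125 mm above the underside; 24 mm brass collar up to 17 mm.
- mallet: wooden mallet lying on the bench beyond the station, 185 mm long, 60 mm high; leave alone. Origin on the bench under it.
- chisel: chisel with orange handle lying on the bench on the robot's side of the station, 200 mm long, 18 mm high; leave alone. Origin on the bench under it.
- jar: closed jar with green cap, 60 mm across, 85 mm high, standing on the bench; leave alone. Origin at the centre of its underside.

How it is judged:
On the way, in this order (a step that is already met when the one before it is completed fails the run):
1. all three chips lie in the tray (x of chip0 in the frame of turning_block between 0.125 and 0.216 m and y of chip0 in the frame of turning_block between -0.061 and 0.061 m and z of chip0 in the frame of turning_block between 0 and 0.036 m and x of chip1 in the frame of turning_block between 0.125 and 0.216 m and y of chip1 in the frame of turning_block between -0.061 and 0.061 m and z of chip1 in the frame of turning_block between 0 and 0.036 m and x of chip2 in the frame of turning_block between 0.125 and 0.216 m and y of chip2 in the frame of turning_block between -0.061 and 0.061 m and z of chip2 in the frame of turning_block between 0 and 0.036 m), for 0.2 s.
2. the lifter, leaning at least 20 degrees, levers the tile up by its free edge (angle between lifter's own z axis and vertical above 0.35 rad and angle between tile's own z axis and vertical above 0.4 rad and contact force between lifter and tile above 0.05 N), for 0.05 s.
3. the tile lies decorated face up on the landing board (angle between tile's own z axis and vertical above 3 rad and x of tile in the frame of turning_block between 0 and 0.125 m and y of tile in the frame of turning_block between -0.06 and 0.06 m and z of tile in the frame of turning_block between 0.036 and 0.046 m), for 0.2 s.
At the end, for the whole second after the job is handed in: All three chips are in the tray; the tile lies flat (within 8 degrees) on the landing board, decorated face up, its centre over the board; the lifter stands released on the bench on its foot (within 6 degrees of upright); all are at rest (all of step 1 and all of step 3 and angle between lifter's own z axis and vertical below 0.1 rad and height (world z) of lifter below 0.008 m and linear speed of each of tile, lifter, chip0, chip1, chip2 below 0.02 m/s); the robot touches nothing.
It fails at once if the fingers touch the tile (contact force between the fingers and tile above 0.3 N).
It fails at once if the fingers touch a chip (contact force between the fingers and chip0 above 0.3 N or contact force between the fingers and chip1 above 0.3 N or contact force between the fingers and chip2 above 0.3 N).
It fails at once if the mallet, chisel or jar is shifted by more than 20 mm (distance of any of mallet, chisel, jar from where it was at the start of the episode above 0.02 m).
It also fails if it takes over 59 s, if anything falls off the work surface, if the arm or the gripper's body presses on something with over 40 N, if the wrist force passes 120 N, or if a joint passes its speed limit or range.

## Working session

There is one attempt and no reset: what is moved stays moved. The work goes in short steps, Python scripts to look and compute and a tool call to move; the robot and the scene stay as the last step left them, time stands still between calls to the robot, and variables do not carry over. Pictures are saved under pics/ and viewed, about 8 in all and at most 12, crops included, and the job is handed in when it is done.

Besides the shell and the picture viewer there is one more tool, called after "Call:" as name([rows], argument=value, ...), one row to a line, values as JSON. move_arm: Moves the arm, as the interface text tells. Its arguments: {"type":"object","properties":{"deltas":{"type":"array"},"newtons":{"type":"number"}},"required":["deltas"]}

```bash
mkdir -p pics; ls; cat > h.py <<'E'
import numpy as np, cv2
from rig import bot, viewer, ticket
def snap(cam,name):
    im=viewer.get_image(cam); cv2.imwrite(f'pics/{name}.png',im[:,:,::-1]); return im
def w(cam,p):
    c=viewer.get_calibration(cam); return np.array(c['R']).T@(np.array(p)-np.array(c['t']))
def ray(cam,u,v,z):
    c=viewer.get_calibration(cam);R=np.array(c['R']);t=np.array(c['t'])
    o=-R.T@t; d=R.T@np.array([(u-c['cx'])/c['fx'],(v-c['cy'])/c['fy'],1]); return o+d*(z-o[2])/d[2]
def proj(cam,X):
    c=viewer.get_calibration(cam);p=np.array(c['R'])@np.array(X)+np.array(c['t']); return np.array([c['fx']*p[0]/p[2]+c['cx'],c['fy']*p[1]/p[2]+c['cy']])
E
python3 - <<'E'
from h import *
for cam in ['top','scene']:
    snap(cam,cam+'0')
    for n in ['turning_block','board','tray','tile','chip0','lifter','mallet','chisel','jar']:
        r=viewer.mark_of(cam,n)
        print(cam,n,[(round(d['score'],2),w(cam,d['position']).round(3).tolist()) for d in r[:4]])
o=bot.get_obs(); print(o['time'],o['tool_pos'],o['tool_rot'])
E
```

```text
pics
top turning_block [(0.78, [0.589, 0.002, -0.0]), (0.27, [0.633, 0.166, 0.001])]
top board [(0.69, [0.603, 0.06, 0.037])]
top tray [(0.86, [0.632, 0.168, 0.001]), (0.5, [0.614, 0.092, 0.042])]
top tile [(0.75, [0.571, -0.051, 0.028])]
top chip0 [(0.56, [0.637, 0.073, 0.048]), (0.53, [0.616, 0.094, 0.04]), (0.52, [0.592, 0.1, 0.045]), (0.22, [0.78, 0.097, -0.002])]
top lifter [(0.86, [0.5, -0.297, 0.001]), (0.49, [0.782, 0.096, -0.006])]
top mallet [(0.83, [0.777, 0.097, -0.0])]
top chisel [(0.79, [0.379, 0.044, -0.0])]
top jar [(0.96, [0.755, -0.257, 0.002]), (0.43, [0.638, 0.073, 0.05])]
scene turning_block [(0.51, [0.776, 0.098, -0.0])]
scene board [(0.86, [0.605, 0.063, 0.035])]
scene tray [(0.67, [0.633, 0.171, 0.003])]
scene tile [(0.83, [0.573, -0.047, 0.03]), (0.3, [0.78, 0.095, 0.002]), (0.29, [0.586, 0.003, -0.001])]
scene chip0 [(0.67, [0.609, 0.096, 0.045]), (0.53, [0.641, 0.075, 0.045])]
scene lifter [(0.79, [0.5, -0.295, -0.003])]
scene mallet [(0.75, [0.779, 0.096, -0.001])]
scene chisel [(0.64, [0.38, 0.044, 0.001])]
scene jar [(0.57, [0.753, -0.254, 0.001]), (0.43, [0.587, 0.006, -0.004])]
1.0 [ 0.2061669  -0.61644561  0.24530033] [ 3.10071776e+00  5.04794716e-01 -2.70231442e-05]
```

```bash
python3 -c "
import cv2,numpy as np
a=cv2.imread('pics/top0.png');b=cv2.imread('pics/scene0.png');print(a.shape)"
```

```text
(400, 640, 3)
```

View pics/top0.png

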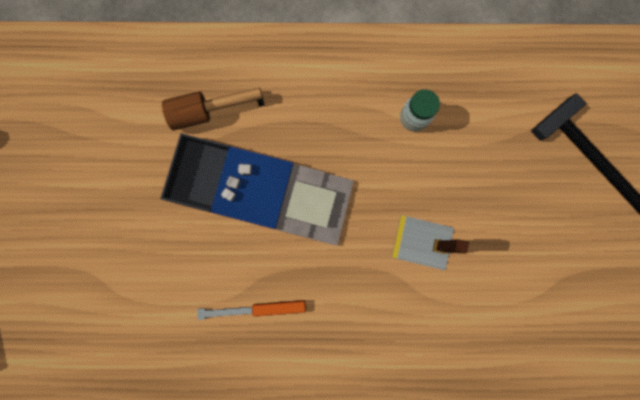

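View pics/scene0.png

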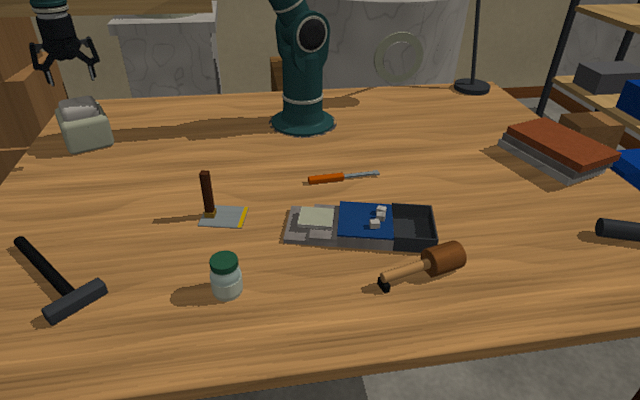

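Both views agree with the networks: the station has its tray to the left and the lifter stands at about (445,245) in the top view. The chips are near (230,182), on the board's tray end. Next I refine the pose and yaw from the masks.

```bash
python3 - <<'E'
from h import *
im=cv2.imread('pics/top0.png')[:,:,::-1].astype(int); r,g,b=im[...,0],im[...,1],im[...,2]
def rect(m,z,n):
    m=m.astype(np.uint8); k,l,s,c=cv2.connectedComponentsWithStats(m); i=1+np.argmax(s[1:,4])
    cs,_=cv2.findContours((l==i).astype(np.uint8),cv2.RETR_EXTERNAL,cv2.CHAIN_APPROX_NONE)
    P=np.array([ray('top',u,v,z)[:2] for u,v in cs[0].reshape(-1,2)])
    q=cv2.minAreaRect((P*1000).astype(np.float32)); print(n,s[i,4],q); print(cv2.boxPoints(q).round(1).tolist())
rect((b>90)&(r<60)&(b>g+40),.036,'board')
roi=np.zeros(r.shape,bool); roi[150:250,270:365]=1
rect(roi&(r>195)&(g>195),.032,'tile')
roi=np.zeros(r.shape,bool); roi[205:280,385:470]=1
rect(roi&(r>160)&(g>140)&(b<80),.003,'yellow')
rect(roi&(b>110)&(b>r-10),.003,'foot')
print(im[205,315],im[240,425],im[240,398])
roi=np.zeros(r.shape,bool); roi[150:210,215:260]=1
k,l,s,c=cv2.connectedComponentsWithStats((roi&(r>130)).astype(np.uint8)); 
for i in range(1,k): print(s[i,4],ray('top',*c[i],.048).round(4))
a=[cv2.resize(x,None,fx=4,fy=4,interpolation=cv2.INTER_CUBIC) for x in (cv2.imread('pics/top0.png')[120:260,155:355],)]
cv2.imwrite('pics/crop.png',a[0])
b4=cv2.resize(cv2.imread('pics/top0.png')[205:275,385:475],None,fx=8,fy=8,interpolation=cv2.INTER_CUBIC); cv2.imwrite('pics/crop2.png',b4)
for n in ['chip0','lifter','tile']:
    print(n,[(round(d['score'],2),w('top',d['position']).round(3).tolist()) for d in viewer.boxes_of('top',n)[:4]])
E
```

```text
board 3452 ((606.0717163085938, 61.52062225341797), (121.09494018554688, 125.39930725097656), 75.58363342285156)
[[530.2999877929688, 18.5], [651.7000122070312, -12.699999809265137], [681.9000244140625, 104.5999984741211], [560.4000244140625, 135.8000030517578]]Traceback (most recent call last):
  File "<stdin>", line 10, in <module>
  File "<stdin>", line 4, in rect
    return _wrapfunc(a, 'argmax', axis=axis, out=out, **kwds)
    return bound(*args, **kwds)
ValueError: attempt to get argmax of an empty sequence
```

```bash
python3 - <<'E'
from h import *
im=cv2.imread('pics/top0.png')[:,:,::-1].astype(int); r,g,b=im[...,0],im[...,1],im[...,2]
print(im[205,315],im[240,425],im[240,399],im[232,350])
def rect(m,z,n):
    m=m.astype(np.uint8); k,l,s,c=cv2.connectedComponentsWithStats(m)
    if k<2: print(n,'none'); return
    i=1+np.argmax(s[1:,4])
    cs,_=cv2.findContours((l==i).astype(np.uint8),cv2.RETR_EXTERNAL,cv2.CHAIN_APPROX_NONE)
    P=np.array([ray('top',u,v,z)[:2] for u,v in cs[0].reshape(-1,2)])
    q=cv2.minAreaRect((P*1000).astype(np.float32)); print(n,s[i,4],q); print(cv2.boxPoints(q).round(1).tolist())
def R(y0,y1,x0,x1):
    m=np.zeros(r.shape,bool); m[y0:y1,x0:x1]=1; return m
rect(R(150,250,270,365)&(g>170)&(g>b+8),.032,'tile')
f=R(205,280,385,470)
rect(f&(r>b+90)&(g>140),.003,'yellow')
rect(f&(b>110),.003,'foot')
k,l,s,c=cv2.connectedComponentsWithStats((R(150,210,215,260)&(r>130)).astype(np.uint8))
for i in range(1,k): print(s[i,4],ray('top',*c[i],.05).round(4))
I=cv2.imread('pics/top0.png')
A=cv2.resize(I[125:265,155:355],None,fx=4,fy=4,interpolation=cv2.INTER_CUBIC)[:560]
cv2.imwrite('pics/crop.png',A)
E
```

```text
[169 165 141] [132 135 133] [182 157  47] [170 124  76]
tile 45 ((568.834228515625, -69.10713195800781), (19.402942657470703, 19.784469604492188), 80.70037841796875)
[[557.5, -77.0999984741211], [577.0, -80.30000305175781], [580.2000122070312, -61.099998474121094], [560.5999755859375, -57.900001525878906]]
yellow 203 ((515.6635131835938, -218.88455200195312), (9.43291187286377, 83.46914672851562), 76.43672943115234)
[[474.0, -213.6999969482422], [555.0999755859375, -233.3000030517578], [557.2999877929688, -224.10000610351562], [476.20001220703125, -204.5]]
foot 1844 ((502.6771240234375, -270.4190673828125), (93.44094848632812, 83.86663055419922), 76.15241241455078)
[[450.79998779296875, -305.70001220703125], [532.2000122070312, -325.79998779296875], [554.5999755859375, -235.10000610351562], [473.1000061035156, -215.0]]
11 [0.6721 0.0514 0.05  ]
89 [0.6377 0.0741 0.05  ]
77 [0.6129 0.095  0.05  ]
85 [0.5902 0.1035 0.05  ]
```

View pics/crop.png

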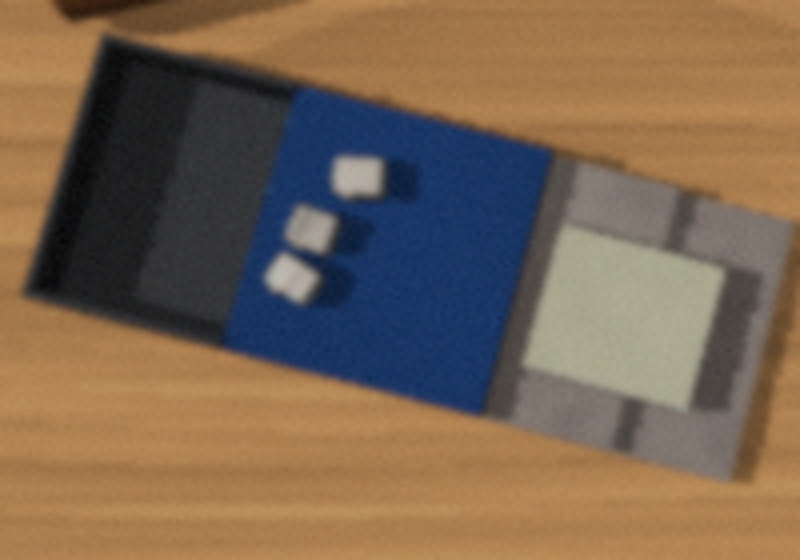

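```bash
cat >> h.py <<'E'
from scipy.spatial.transform import Rotation as Ro
YAW=np.radians(75.6); SO=np.array([.5900,.0015,0]); XS=np.array([np.cos(YAW),np.sin(YAW),0]); YS=np.array([-np.sin(YAW),np.cos(YAW),0]); ZS=np.array([0,0,1.])
RS=np.stack([XS,YS,ZS],1)
def st(p): return RS.T@(np.array(p)-SO)
def tcp(): o=bot.get_obs(); return np.array(o['tool_pos']),Ro.from_rotvec(o['tool_rot'])
def rows(p0,R0,targets):
    for p,R in targets:
        print((R*R0.inv()).as_rotvec().round(3).tolist(),((p-p0)*1000).round(1).tolist()); p0,R0=p,R
E
python3 - <<'E'
from h import *
for u,v in [(565,226),(724,266),(688,411),(524,367)]: print('tile',(st(ray('top',u/4+155,v/4+125,.032))*1000).round(1))
for p in [(.6377,.0741,.05),(.6129,.095,.05),(.5902,.1035,.05)]: print('chip',(st(p)*1000).round(1))
print('jar,mallet',st([.755,-.257,0]),st([.777,.097,0]))
p,R=tcp(); a=np.radians(-103.7); y=np.array([np.cos(a),np.sin(a),0]); z=-ZS
Rt=Ro.from_matrix(np.stack([np.cross(y,z),y,z],1))
rows(p,R,[(np.array([.4985,-.296,.08]),Rt)])
E
```

```text
tile [-16.  -31.7  32. ]
tile [-93.2 -32.1  32. ]
tile [-93.7  38.1  32. ]
tile [-14.6  37.4  32. ]
chip [ 82.2 -28.1  50. ]
chip [96.3  1.1 50. ]
chip [98.8 25.2 50. ]
jar,mallet [-0.20934492 -0.22410256  0.        ] [ 0.1390047  -0.15737517  0.        ]
[0.0, -0.0, -0.562] [292.3, 320.4, -165.3]
```

Call:
move_arm([
  [[0, 0, -0.07], [36.5, 40, 0], 85],
  [[0, 0, -0.07], [36.5, 40, 0], 85],
  [[0, 0, -0.07], [36.5, 40, 0], 85],
  [[0, 0, -0.07], [36.5, 40, 0], 85],
  [[0, 0, -0.07], [36.5, 40, 0], 85],
  [[0, 0, -0.07], [36.5, 40, 0], 85],
  [[0, 0, -0.07], [36.5, 40, 0], 85],
  [[0, 0, -0.07], [36.5, 40, 0], 85],
])

```text
time: 2.0
tool_pos: [0.5011, -0.2906, 0.2464]
tool_rot: [3.11, -0.418, 0.001]
wrist_force: [1.3, -0.2, 0.6]
gripper_width: 0.0848
```

```bash
python3 - <<'E'
from h import *
p,R=tcp(); print(p,bot.get_obs()['q'])
snap('wrist','w1')
for f in (viewer.mark_of,viewer.boxes_of):
    print([(round(d['score'],2),w('wrist',d['position']).round(4).tolist()) for d in f('wrist','lifter')[:2]])
a=np.radians(-103.7); y=np.array([np.cos(a),np.sin(a),0]); z=-ZS
Rt=Ro.from_matrix(np.stack([np.cross(y,z),y,z],1))
rows(p,R,[(np.array([.4985,-.296,.08]),Rt)])
for q in [(.4985,-.296,.125)]: print(proj('wrist',q))
Rl=Ro.from_euler('z',76.3,degrees=True)
for q in [(85,42,3),(85,-42,3),(-20,42,3),(-20,-42,3),(10,10,125),(-10,-10,125)]: print(q,proj('wrist',np.array([.4985,-.296,0])+Rl.apply(np.array(q)/1000)).round())
E
```

```text
[ 0.50112578 -0.29057999  0.24643473] [ 0.51882164  0.34957689 -0.06627163  1.77820492  0.03093205  1.01304037
 -1.39795353]
[(0.72, [0.4992, -0.2888, -0.0025])]
[(0.67, [0.5046, -0.2611, 0.0028]), (0.34, [0.5912, -0.0007, 0.0236])]
[0.004, 0.0, 0.028] [-2.6, -5.4, -166.4]
[329.32600542 203.04628244]
(85, 42, 3) [263. 209.]
(85, -42, 3) [258. 145.]
(-20, 42, 3) [342. 207.]
(-20, -42, 3) [342. 143.]
(10, 10, 125) [318. 214.]
(-10, -10, 125) [341. 192.]
```

View pics/w1.png

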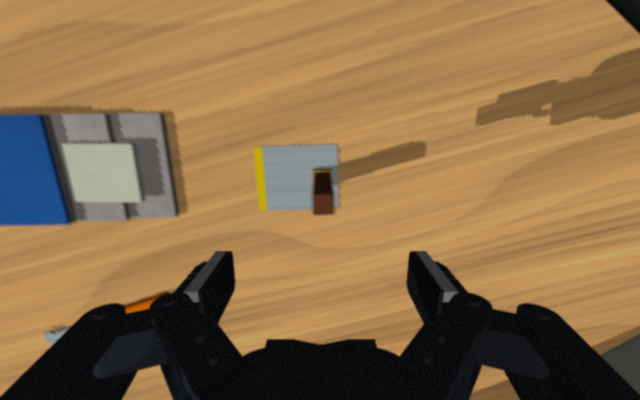

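Call:
move_arm([
  [[0.002, 0, 0.014], [-1, -0.5, -40], 85],
  [[0.002, 0, 0.014], [-1, -0.5, -40], 85],
  [[0, 0, 0], [0, 0, -40], 85],
  [[0, 0, 0], [0, 0, -40], 85],
])

```text
time: 2.65
tool_pos: [0.5, -0.2958, 0.0865]
tool_rot: [3.115, -0.364, 0.014]
wrist_force: [-0.8, -0.6, -0.6]
gripper_width: 0.0849
```

```bash
python3 - <<'E'
from h import *
p,R=tcp(); print(p,bot.get_obs()['wrist_force'])
a=np.radians(-103.7); y=np.array([np.cos(a),np.sin(a),0]); z=-ZS
Rt=Ro.from_matrix(np.stack([np.cross(y,z),y,z],1))
rows(p,R,[(np.array([.499,-.2915,.08]),Rt)])
E
```

```text
[ 0.50000318 -0.2958077   0.08654294] [-0.84875503 -0.56489814 -0.64858956]
[0.006, 0.008, -0.006] [-1.0, 4.3, -6.5]
```

Call:
move_arm([
  [[0.006, 0.008, -0.006], [-1, 4, -6], 85],
  [[0, 0, 0], [0, 0, 0], 40],
  [[0, 0, 0], [0, 0, 0], 10],
  [[0, 0, 0], [0, 0, 0], 5],
  [[0, 0, 0], [0, 0, 0], 5],
  [[0, 0, 0], [0, 0, 0], 5],
  [[0, 0, 0], [0, 0, 0], 5],
  [[0, 0, 0], [0, 0, 0], 5],
], newtons=80)

```text
time: 3.65
tool_pos: [0.4977, -0.2943, 0.0826]
tool_rot: [3.117, -0.379, -0.0]
wrist_force: [0.5, -0.4, -3.5]
gripper_width: 0.0189
```

```bash
python3 - <<'E'
from h import *
o=bot.get_obs();p,R=tcp(); print(p,R.as_matrix().round(3).tolist(),o['gripper_width'],o['wrist_force'],o['q'])
E
```

```text
[ 0.4977219  -0.29427587  0.08262824] [[0.971, -0.24, -0.0], [-0.24, -0.971, -0.002], [0.0, 0.002, -1.0]] 0.018885509707689756 [ 0.50613526 -0.43170842 -3.45049694] [ 0.52200864  0.56333148 -0.06017613  1.88914926  0.05289902  0.69008193
 -1.38238025]
```

```bash
cat >> h.py <<'E'
# lifter frame in station: origin (x,y,z) mm, lean th deg (backwards); tcp at DX,DY,H in lifter frame
H=.0826; DY=0.; DX=0.
REL=Ro.from_matrix(np.array([[0,-1,0],[-1,0,0],[0,0,-1]]))  # tool axes in lifter frame (columns)
def goal(x,y,z,th=0):
    Rl=Ro.from_matrix(RS)*Ro.from_euler('y',-th,degrees=True)
    return SO+RS@(np.array([x,y,z])/1000)+Rl.apply([DX,DY,H]), Rl*REL
def goaltip(x,y,z,th):  # front underside edge
    t=np.radians(th); return goal(x-85*np.cos(t),y,z-85*np.sin(t),th)
def lif():
    p,R=tcp(); Rl=R*REL.inv(); o=st(p-Rl.apply([DX,DY,H]))*1000
    M=RS.T@Rl.as_matrix(); tip=o+M@[85,0,0]
    print('lifter',o.round(1),'tip',tip.round(1),'lean',np.degrees(np.arctan2(M[2,0],M[2,2])).round(1),'roll',np.degrees(M[2,1]).round(1),'yaw',np.degrees(np.arctan2(M[1,0],M[0,0])).round(1),'F',np.round(bot.get_obs()['wrist_force'],1),'t',bot.get_obs()['time'])
E
python3 - <<'E'
from h import *
lif(); p,R=tcp(); rows(p,R,[(p+[0,0,.1],R),goal(-25,-1.5,102),goal(-25,-1.5,38)])
E
```

```text
lifter [-309.6   15.8    0. ] tip [-2.246e+02  1.660e+01 -1.000e-01] lean -0.1 roll -0.0 yaw 0.5 F [ 0.5 -0.4 -3.5] t 3.65
[0.0, 0.0, 0.0] [0.0, 0.0, 100.0]
[0.002, -0.0, -0.009] [87.5, 271.2, 2.0]
[0.0, 0.0, 0.0] [0.0, 0.0, -64.0]
```

Call:
move_arm([
  [[0, 0, 0], [0, 0, 25], 5],
  [[0, 0, 0], [0, 0, 25], 5],
  [[0, 0, 0], [0, 0, 25], 5],
  [[0, 0, 0], [0, 0, 25], 5],
  [[0, 0, 0], [0, 0, 0], 5],
])

```text
time: 4.28
tool_pos: [0.496, -0.2935, 0.1833]
tool_rot: [3.118, -0.379, -0.007]
wrist_force: [-0.1, 0.3, -3.0]
gripper_width: 0.0189
```

```bash
python3 - <<'E'
from h import *
lif(); p,R=tcp(); rows(p,R,[goal(-25,-1.5,102),goal(-25,-1.5,38)])
print(bot.get_obs()['gripper_width'],bot.get_obs()['moment'])
snap('wrist','w2')
c=viewer.get_calibration('wrist')
E
```

```text
lifter [-309.2   18.   100.7] tip [-224.2   18.8  100.6] lean -0.0 roll 0.2 yaw 0.5 F [-0.1  0.3 -3. ] t 4.275
[-0.0, -0.004, -0.01] [89.2, 270.4, 1.3]
[0.0, 0.0, 0.0] [0.0, 0.0, -64.0]
0.018937491622337363 [-0.1069579  -0.02073929  0.03555589]
```

View pics/w2.png

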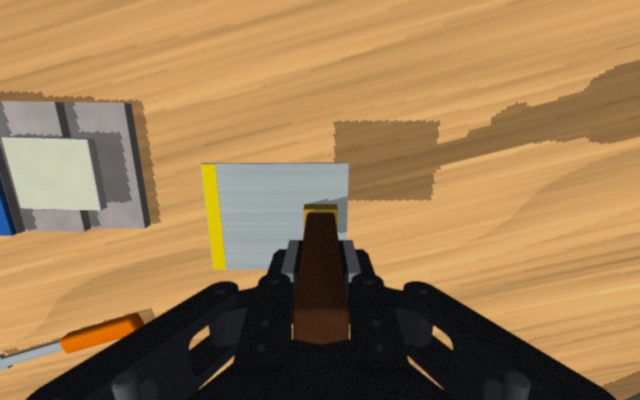

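```bash
python3 - <<'E'
from h import *
p,R=tcp(); Rl=R*REL.inv(); o=p-Rl.apply([0,0,H])
for q in [(85,-42,3),(85,42,3),(-20,-42,3),(-20,42,3)]: print(q,proj('wrist',o+Rl.apply(np.array(q)/1000)).round(1))
for u,v in [(202,163),(213,270),(348,163)]: print((Rl.inv().apply(ray('wrist',u,v,o[2]+.003)-o)*1000).round(1))
E
```

```text
(85, -42, 3) [200.6 160.5]
(85, 42, 3) [212.9 266.6]
(-20, -42, 3) [348.1 160.2]
(-20, 42, 3) [345.5 266.3]
[ 84.1 -40.2   3.3]
[85.3 45.2  2.7]
[-19.9 -40.1   3.3]
```

Call:
move_arm([
  [[0, 0, -0.002], [15, 45, 10], 5],
  [[0, 0, -0.002], [15, 45, 10], 5],
  [[0, 0, -0.002], [15, 45, 0], 5],
  [[0, 0, -0.002], [15, 45, 0], 5],
  [[0, -0.002, -0.002], [15, 45, 0], 5],
  [[0, -0.002, 0], [13, 42, 0], 5],
  [[0, 0, 0], [0, 0, 0], 5],
])

```text
time: 5.2
tool_pos: [0.5775, -0.0173, 0.1899]
tool_rot: [-3.113, 0.399, 0.034]
wrist_force: [-0.6, -1.2, -2.3]
gripper_width: 0.0191
```

```bash
python3 - <<'E'
from h import *
lif(); p,R=tcp(); rows(p,R,[goal(-25,-1.5,38)])
print(bot.get_obs()['q'])
E
```

```text
lifter [-21.3   9.2 107.3] tip [ 63.7   8.9 107.3] lean -0.0 roll 1.2 yaw -0.2 F [-0.6 -1.2 -2.3] t 5.2
[-0.005, -0.021, 0.004] [7.8, -5.8, -69.3]
[ 0.09791105  0.42849959 -0.15671578  1.81018558  0.07314024  0.92958527
 -1.91591145]
```

```bash
sed -i 's/DY=0\./DY=-.0023/' h.py; python3 - <<'E'
from h import *
lif(); p,R=tcp(); rows(p,R,[goal(-25,-1.5,38)])
E
```

```text
lifter [-21.3  11.5 107.3] tip [ 63.7  11.2 107.3] lean -0.0 roll 1.2 yaw -0.2 F [-0.6 -1.2 -2.3] t 5.2
[-0.005, -0.021, 0.004] [10.0, -6.3, -69.3]
```

Call:
move_arm([
  [[-0.005, -0.021, 0.004], [10, -6, -10], 5],
  [[0, 0, 0], [0, 0, -20], 5],
  [[0, 0, 0], [0, 0, -20], 5],
  [[0, 0, 0], [0, 0, -8], 5],
  [[0, 0, 0], [0, 0, 0], 5],
])

```text
time: 5.82
tool_pos: [0.5832, -0.0265, 0.1234]
tool_rot: [3.113, -0.395, -0.017]
wrist_force: [0.1, 0.7, -2.7]
gripper_width: 0.0189
```

```bash
python3 - <<'E'
from h import *
lif(); p,R=tcp(); rows(p,R,[goal(-25,-1.5,38)])
E
```

```text
lifter [-29.2   2.8  40.9] tip [55.8  2.7 40.5] lean -0.3 roll 0.6 yaw -0.1 F [ 0.1  0.7 -2.7] t 5.825
[0.002, -0.011, 0.001] [4.3, 2.9, -2.8]
```

Call:
move_arm([
  [[0.002, -0.011, 0], [4, 1, -3], 5],
  [[0, 0, 0], [0, 0, 0], 5],
  [[0, 0, 0], [2, 7.7, 0], 5],
  [[0, 0, 0], [2, 7.7, 0], 5],
])

```text
time: 6.32
tool_pos: [0.5927, -0.0101, 0.122]
tool_rot: [-3.116, 0.398, -0.006]
wrist_force: [0.0, -0.4, -2.0]
gripper_width: 0.0191
```

```bash
python3 - <<'E'
from h import *
lif(); p,R=tcp(); rows(p,R,[goaltip(80,-1.5,37.5,-1),goaltip(133,-1.5,37.5,-1)])
E
```

```text
lifter [-10.4  -3.5  39.4] tip [74.6 -3.8 39.5] lean 0.1 roll -0.2 yaw -0.2 F [ 0.  -0.4 -2. ] t 6.325
[-0.017, 0.008, 0.003] [0.1, 7.2, -0.5]
[0.0, 0.0, 0.0] [13.2, 51.3, 0.0]
```

Call:
move_arm([
  [[-0.017, 0.004, 0.003], [0, 7.2, -1], 5],
  [[0, 0, 0], [2, 7.7, 0], 5],
  [[0, 0, 0], [2, 7.7, 0], 5],
  [[0, 0, 0], [2, 7.7, 0], 5],
  [[0, 0, 0], [2, 7.7, 0], 5],
])

```text
time: 6.95
tool_pos: [0.6015, 0.0318, 0.1213]
tool_rot: [3.1, -0.388, 0.004]
wrist_force: [0.1, -1.4, -2.3]
gripper_width: 0.0192
```

```bash
python3 - <<'E'
from h import *
lif(); p,R=tcp(); rows(p,R,[goaltip(135,-1.5,37.5,-1)])
snap('top','t2'); I=cv2.imread('pics/t2.png'); cv2.imwrite('pics/t2c.png',cv2.resize(I[110:260,140:360],None,fx=3,fy=3))
E
```

```text
lifter [30.8 -1.7 38.7] tip [115.8  -1.5  37.3] lean -1.0 roll -0.3 yaw 0.1 F [ 0.1 -1.4 -2.3] t 6.95
[0.001, 0.005, -0.002] [5.0, 18.6, 0.2]
```

Call:
move_arm([
  [[0, 0, 0], [2, 7.7, 0], 5],
  [[0, 0, 0], [2, 7.7, 0], 5],
  [[0, 0, 0], [1.5, 5, 0], 5],
  [[0, 0, 0], [0, 0, 0], 5],
  [[0, 0, 0], [0, 0, 0], 5],
  [[0, 0, 0], [-8, -30, 5], 5],
  [[0, 0, 0], [-15, -50, 30], 5],
  [[0, 0, 0], [-15, -50, 30], 5],
])

```text
time: 8.0
tool_pos: [0.5677, -0.0727, 0.1851]
tool_rot: [3.105, -0.373, -0.003]
wrist_force: [0.7, -0.7, -1.6]
gripper_width: 0.0191
```

```bash
python3 - <<'E'
from h import *
lif(); print(bot.get_obs()['q'])
snap('top','t3'); I=cv2.imread('pics/t3.png'); A=cv2.resize(I[110:270,140:370],None,fx=3,fy=3)
print([(round(d['score'],2),(st(w('top',d['position']))*1000).round(1).tolist()) for d in viewer.mark_of('top','chip0')[:5]])
snap('scene','s3'); B=cv2.imread('pics/s3.png')[170:270,230:480]; print([(round(d['score'],2),(st(w('scene',d['position']))*1000).round(1).tolist()) for d in viewer.mark_of('scene','chip0')[:5]])
B=cv2.resize(B,(690,276)); cv2.imwrite('pics/c3.png',np.vstack([A[:320],B]))
E
```

```text
lifter [-78.7   5.5 102.5] tip [  6.3   6.5 101.3] lean -0.8 roll 0.0 yaw 0.7 F [ 0.7 -0.7 -1.6] t 8.0
[ 0.17147324  0.41548242 -0.13883853  1.84215555  0.09021531  0.89239296
 -1.82222987]
[(0.58, [151.1, 26.8, 12.3]), (0.54, [151.1, -3.7, 9.9]), (0.43, [154.7, -29.5, 13.8])]
[(0.58, [156.0, 32.6, 9.8]), (0.56, [155.8, -30.7, 15.6]), (0.51, [152.8, 2.0, 11.4]), (0.18, [139.3, -158.1, 1.9])]
```

View pics/c3.png

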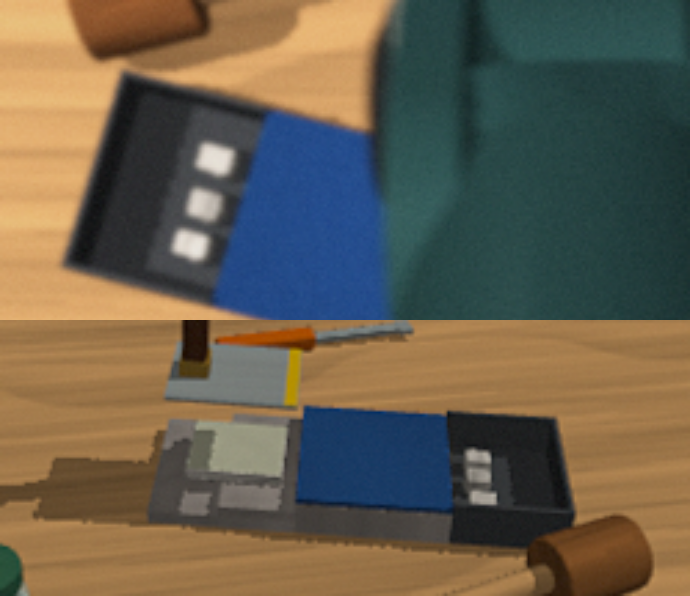

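```bash
python3 - <<'E'
from h import *
lif(); p,R=tcp(); rows(p,R,[goaltip(-118,3,100,0),goaltip(-118,3,17,0)])
E
```

```text
lifter [-78.9   4.5 102.9] tip [  6.1   5.2 101.6] lean -0.8 roll -0.1 yaw 0.5 F [-0.1  1.1 -3.2] t 8.2
[0.015, -0.001, -0.008] [-29.5, -121.8, -2.9]
[0.0, 0.0, 0.0] [0.0, 0.0, -83.0]
```

Call:
move_arm([
  [[0.005, 0, -0.003], [-10, -41, 0], 5],
  [[0.005, 0, -0.003], [-10, -41, 0], 5],
  [[0.005, 0, -0.002], [-9.5, -40, 0], 5],
  [[0, 0, 0], [0, 0, -25], 5],
  [[0, 0, 0], [0, 0, -25], 5],
  [[0, 0, 0], [0, 0, -20], 5],
  [[0, 0, 0], [0, 0, 0], 5],
])

```text
time: 9.07
tool_pos: [0.5393, -0.1878, 0.1096]
tool_rot: [-3.113, 0.371, 0.009]
wrist_force: [-0.5, -0.2, -2.4]
gripper_width: 0.0195
```

```bash
python3 - <<'E'
from h import *
lif(); p,R=tcp(); rows(p,R,[goaltip(-118,3,15,0),goaltip(-77,3,15,0)])
E
```

```text
lifter [-195.5    4.8   27. ] tip [-110.5    6.    27.5] lean 0.3 roll 0.4 yaw 0.8 F [-0.5 -0.2 -2.4] t 9.075
[-0.007, -0.005, -0.014] [-0.5, -7.1, -12.0]
[0.0, 0.0, 0.0] [10.2, 39.7, 0.0]
```

Call:
move_arm([
  [[-0.007, -0.005, -0.014], [-0.5, -7, -6], 5],
  [[0, 0, 0], [0, 0, -6], 5],
  [[0, 0, 0], [0, 0, 0], 5],
])

```text
time: 9.45
tool_pos: [0.5403, -0.1942, 0.0981]
tool_rot: [-3.117, 0.391, -0.005]
wrist_force: [0.4, 0.3, -1.5]
gripper_width: 0.019
```

```bash
python3 - <<'E'
from h import *
lif(); p,R=tcp(); rows(p,R,[goaltip(-118,3,15,0),goaltip(-77,3,15,0)])
snap('scene','s4'); cv2.imwrite('pics/s4c.png',cv2.resize(cv2.imread('pics/s4.png')[190:260,200:350],None,fx=5,fy=5,interpolation=cv2.INTER_CUBIC))
E
```

```text
lifter [-201.9    1.5   15.5] tip [-116.9    1.6   15.5] lean 0.0 roll -0.2 yaw 0.1 F [ 0.4  0.3 -1.5] t 9.45
[0.0, 0.003, -0.001] [-1.5, -0.7, -0.5]
[0.0, 0.0, 0.0] [10.2, 39.7, 0.0]
```

View pics/s4c.png

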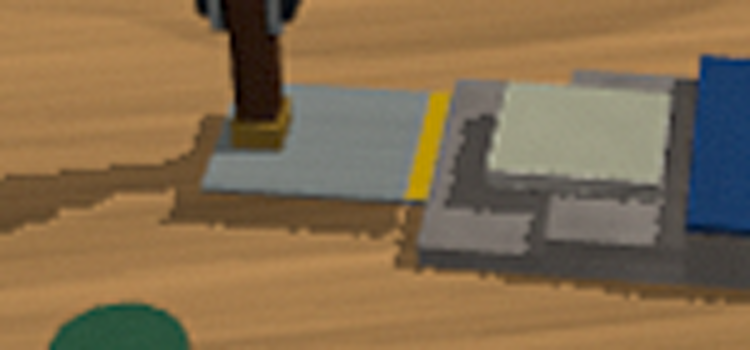

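The foot is level at the ledge's end, with its yellow edge at about (425,145) in the crop and lined up with the tile. Now I slide it forward.

Call:
move_arm([
  [[0, 0, 0], [1.5, 7.5, -1], 5],
  [[0, 0, 0], [2, 7.5, 0], 5],
  [[0, 0, 0], [2, 7.5, 0], 5],
  [[0, 0, 0], [0, 0, 0], 5],
])

```text
time: 10.0
tool_pos: [0.5473, -0.1695, 0.0984]
tool_rot: [-3.117, 0.39, -0.009]
wrist_force: [0.5, -0.3, -3.0]
gripper_width: 0.0193
```

```bash
python3 - <<'E'
from h import *
lif(); p,R=tcp(); rows(p,R,[goaltip(-77,3,15,0)])
E
```

```text
lifter [-176.1    0.7   15.8] tip [-91.1   0.9  15.9] lean 0.1 roll -0.3 yaw 0.1 F [ 0.5 -0.3 -3. ] t 10.0
[0.0, 0.006, -0.002] [1.8, 14.2, -0.8]
```

Call:
move_arm([
  [[0, 0.003, 0], [1, 7, -1.5], 5],
  [[0, 0.003, 0], [1, 7, 0], 5],
  [[0, 0, 0], [0, 0, 0], 5],
])

```text
time: 10.38
tool_pos: [0.5494, -0.1544, 0.0968]
tool_rot: [3.117, -0.39, -0.001]
wrist_force: [0.4, -0.2, -2.8]
gripper_width: 0.0191
```

```bash
python3 - <<'E'
from h import *
lif(); p,R=tcp()
print((bot.get_obs()['wrist_force']))
snap('scene','s5'); I=cv2.imread('pics/s5.png')
cv2.imwrite('pics/s5c.png',cv2.resize(I[190:260,220:370],None,fx=5,fy=5,interpolation=cv2.INTER_CUBIC))
print([(round(d['score'],2),(st(w('scene',d['position']))*1000).round(1).tolist()) for d in viewer.mark_of('scene','tile')[:2]])
al=[0,10,20,30,45,60]; rr=[65,65,65,63,60,58]
T=[]
for a,r in zip(al,rr):
    A=np.radians(a); gx=-10+10*min(1,a/20)  # slide to the step
    x=-10*np.sin(A)-r*np.cos(A)+gx; z=max(15.5,22+r*np.sin(A)-2); th=np.degrees(np.arcsin(max(0,min(1,(z-14.5)/105)))); print(a,round(x),round(z),round(th,1)); T.append(goaltip(x,3,z,th))
rows(p,R,T)
E
```

```text
lifter [-161.2    2.9   14.2] tip [-76.2   3.1  14.1] lean -0.0 roll 0.0 yaw 0.1 F [ 0.4 -0.2 -2.8] t 10.375
[ 0.35566255 -0.19252087 -2.80789339]
[(0.9, [-53.0, 4.9, 28.7])]
0 -75 20 3.0
10 -71 31 9.2
20 -65 42 15.3
30 -60 52 20.6
45 -49 62 27.2
60 -38 70 32.1
[0.051, -0.014, -0.003] [-0.9, -3.0, 1.2]
[0.105, -0.027, -0.0] [-0.9, -3.5, 1.2]
[0.103, -0.027, 0.0] [-0.1, -0.4, 0.2]
[0.09, -0.023, -0.0] [0.0, 0.1, -0.6]
[0.11, -0.028, 0.0] [1.3, 5.2, -1.7]
[0.083, -0.021, -0.0] [2.3, 9.0, -2.0]
```

View pics/s5c.png

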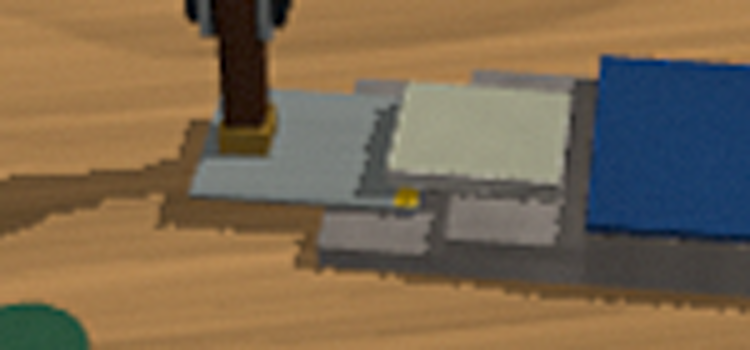

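The yellow edge shows only at the tile's side, about (405,198) in the crop, so the foot is under the tile. I start levering.

Call:
move_arm([
  [[0.05, -0.014, 0], [-1, -2, 1.5], 5],
  [[0.053, -0.013, 0], [-0.5, -1.5, 1], 5],
  [[0.053, -0.013, 0], [-0.5, -1.5, 1], 5],
  [[0.053, -0.013, 0], [0, 0, 0], 5],
  [[0.05, -0.013, 0], [0, 0, 0], 5],
  [[0, 0, 0], [0, 0, 0], 5],
])

```text
time: 11.22
tool_pos: [0.5459, -0.1642, 0.0995]
tool_rot: [-2.85, 0.361, -0.048]
wrist_force: [-0.1, -1.4, -3.6]
gripper_width: 0.019
```

```bash
cat > plan.py <<'E'
from h import *
import sys
lif(); p,R=tcp(); print('q',np.round(bot.get_obs()['q'],2))
T=[goaltip(*map(float,a.split(','))) for a in sys.argv[1:]]
rows(p,R,T)
E
python3 plan.py -65,3,42,15.3 -60,3,52,20.6 -49,3,62,27.2 -38,3,70,32.1
```

```text
lifter [-149.4    3.9   19.9] tip [-67.5   3.8  42.6] lean 15.5 roll 0.0 yaw -0.0 F [-0.1 -1.4 -3.6] t 11.225
q [ 0.59  0.58 -0.28  1.87 -0.17  0.75 -1.34]
[-0.003, 0.0, 0.001] [1.5, 2.3, -0.3]
[0.09, -0.023, -0.0] [0.0, 0.2, 0.2]
[0.112, -0.029, 0.0] [1.6, 6.1, -2.8]
[0.083, -0.021, 0.0] [2.1, 8.2, -1.8]
```

Call:
move_arm([
  [[0.045, -0.012, 0], [1.5, 2.5, 0], 5],
  [[0.045, -0.012, 0], [0, 0, 0], 5],
  [[0.056, -0.015, 0], [1, 3, -1], 5],
  [[0.056, -0.015, 0], [1, 3, -1], 5],
  [[0, 0, 0], [0, 0, 0], 5],
])

```text
time: 11.85
tool_pos: [0.5495, -0.1565, 0.0972]
tool_rot: [-2.648, 0.332, -0.085]
wrist_force: [-0.3, 0.6, -2.8]
gripper_width: 0.0189
```

```bash
python3 plan.py -49,3,63,27.2 -38,3,71,32.1 -25,3,77,36 -10,3,80,38 8,3,82,38; python3 - <<'E'
from h import *
snap('scene','s6'); I=cv2.imread('pics/s6.png')
cv2.imwrite('pics/s6c.png',cv2.resize(I[180:260,220:370],None,fx=5,fy=5,interpolation=cv2.INTER_CUBIC))
E
```

```text
lifter [-125.2    2.    23.7] tip [-49.7   2.2  62.6] lean 27.2 roll -0.2 yaw 0.2 F [-0.3  0.6 -2.8] t 11.85
q [ 0.76  0.65 -0.4   1.84 -0.32  0.79 -1.16]
[0.0, 0.003, -0.001] [-0.6, 0.9, 0.4]
[0.083, -0.021, 0.0] [2.1, 8.2, -1.8]
[0.066, -0.017, -0.0] [2.9, 11.2, -1.9]
[0.034, -0.009, 0.0] [3.6, 14.0, -1.1]
[0.0, 0.0, 0.0] [4.5, 17.4, 2.0]
```

View pics/s6c.png

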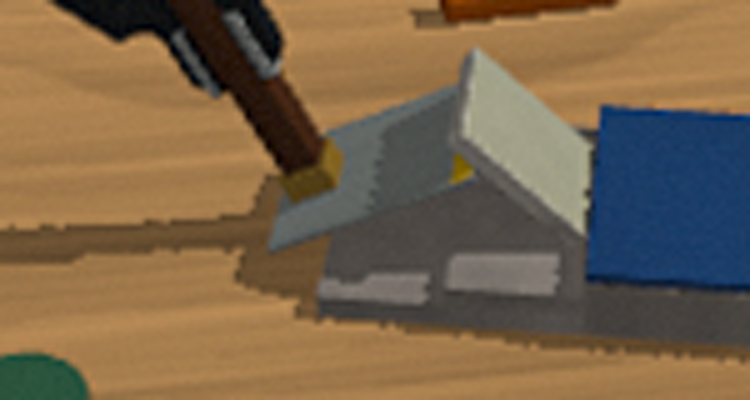

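The tile stands at about 45° against the step, with the yellow tip under it near (460,165). I keep following it.

Call:
move_arm([
  [[0.042, -0.01, 0], [1, 4.5, -0.5], 5],
  [[0.042, -0.01, 0], [1, 4.5, -1], 5],
  [[0.033, -0.009, 0], [1.5, 5.5, -1], 5],
  [[0.033, -0.009, 0], [1.5, 5.5, -1], 5],
  [[0.017, -0.005, 0], [2, 7, -0.5], 5],
  [[0.017, -0.005, 0], [2, 7, -0.5], 5],
  [[0, 0, 0], [0, 0, 0], 5],
])

```text
time: 12.78
tool_pos: [0.5602, -0.1182, 0.0934]
tool_rot: [-2.45, 0.302, -0.116]
wrist_force: [-0.6, -0.4, -2.5]
gripper_width: 0.019
```

```bash
python3 plan.py -10,3,80,38 8,3,82,38 20,3,82,38
```

```text
lifter [-71.6   1.2  29. ] tip [-5.4  1.8 82.2] lean 38.8 roll -0.4 yaw 0.5 F [-0.6 -0.4 -2.5] t 12.775
q [ 0.86  0.75 -0.51  1.84 -0.45  0.82 -1.03]
[-0.011, 0.01, -0.004] [-2.7, -4.0, -0.6]
[0.0, 0.0, 0.0] [4.5, 17.4, 2.0]
[0.0, 0.0, 0.0] [3.0, 11.6, 0.0]
```

Call:
move_arm([
  [[0, 0.005, 0], [1.2, 6, 0], 5],
  [[0, 0.005, 0], [1.2, 6, 0.5], 5],
  [[0, 0, 0], [1.2, 6, 0.5], 5],
  [[0, 0, 0], [1.2, 6, 0], 5],
  [[0, 0, 0], [0, 0, 0], 5],
  [[0, 0, 0], [0, 0, 0], 5],
  [[0, 0, 0], [0, 0, 0], 5],
])

```text
time: 13.65
tool_pos: [0.5657, -0.0953, 0.0956]
tool_rot: [-2.457, 0.306, -0.106]
wrist_force: [-1.4, -1.1, -1.3]
gripper_width: 0.019
```

```bash
python3 plan.py -40,3,100,20 -160,3,110,0; python3 - <<'E'
from h import *
snap('scene','s7'); I=cv2.imread('pics/s7.png')
print([(round(d['score'],2),(st(w('scene',d['position']))*1000).round(1).tolist()) for d in viewer.mark_of('scene','tile')[:2]])
cv2.imwrite('pics/s7c.png',cv2.resize(I[170:260,250:450],None,fx=4,fy=4,interpolation=cv2.INTER_CUBIC))
E
```

```text
lifter [-48.7   2.   30.7] tip [18.1  2.2 83.4] lean 38.3 roll 0.0 yaw 0.2 F [-1.4 -1.1 -1.3] t 13.65
q [ 0.82  0.73 -0.52  1.85 -0.46  0.79 -1.07]
[-0.309, 0.079, -0.003] [-13.2, -46.5, 53.0]
[-0.338, 0.087, -0.0] [-24.1, -93.8, 44.1]
[(0.64, [17.3, 4.7, 46.7])]
```

View pics/s7c.png

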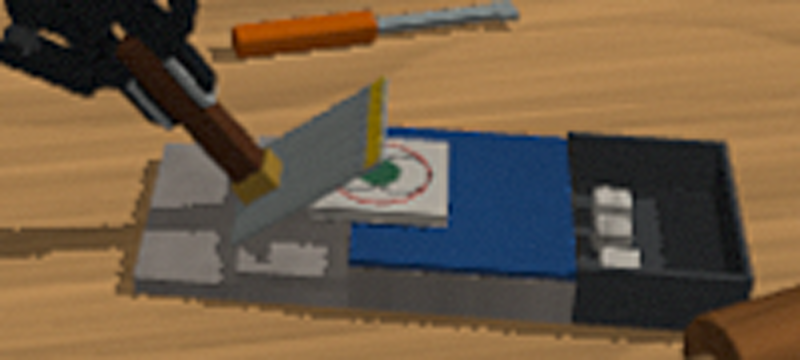

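The tile lies decorated face up on the board, its disc at about (383,172), partly hidden by the foot. I draw the lifter straight back, clear of it, then level it.

Call:
move_arm([
  [[0, 0, 0], [-4, -16, 6], 5],
  [[0, 0, 0], [-5, -20, 8], 5],
  [[-0.08, 0.02, 0], [-8, -31, 20], 5],
  [[-0.1, 0.025, 0], [-8, -31, 20], 5],
  [[-0.12, 0.03, 0], [-8, -31, 20], 5],
  [[-0.12, 0.03, 0], [0, 0, 20], 5],
  [[-0.12, 0.03, 0], [0, 0, 0], 5],
  [[-0.1, 0.03, 0], [0, 0, 0], 5],
  [[0, 0, 0], [0, 0, 0], 5],
])

```text
time: 14.88
tool_pos: [0.5272, -0.2357, 0.1953]
tool_rot: [3.105, -0.409, -0.008]
wrist_force: [0.2, 0.4, -2.6]
gripper_width: 0.0194
```

```bash
python3 - <<'E'
from h import *
lif()
for c in ('scene','top'):
    I=snap(c,c+'8')
    print([(round(d['score'],2),(st(w(c,d['position']))*1000).round(1).tolist()) for d in viewer.mark_of(c,'tile')[:2]])
    print([(round(d['score'],2),(st(w(c,d['position']))*1000).round(1).tolist()) for d in viewer.boxes_of(c,'tile')[:2]])
p,R=tcp(); print(p); rows(p,R,[goal(-310,18,30),goal(-310,18,3)])
I=cv2.imread('pics/scene8.png');cv2.imwrite('pics/s8c.png',cv2.resize(I[170:270,220:420],None,fx=4,fy=4,interpolation=cv2.INTER_CUBIC))
E
```

```text
lifter [-246.1    4.4  112.7] tip [-161.1    3.5  111.8] lean -0.6 roll 0.2 yaw -0.6 F [ 0.2  0.4 -2.6] t 14.875
[(0.6, [16.4, 1.6, 43.2])]
[(0.77, [19.0, -6.1, 46.4])]
[(0.79, [15.2, 4.3, 44.5])]
[(0.59, [7.8, 7.4, 49.7])]
[ 0.52584054 -0.23924587  0.19406648]
[0.009, -0.007, 0.017] [-28.1, -55.6, -81.5]
[0.0, 0.0, 0.0] [0.0, 0.0, -27.0]
```

View pics/s8c.png

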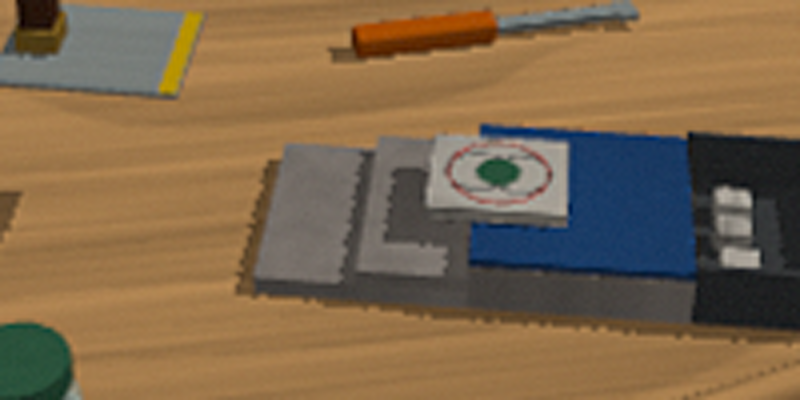

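The tile lies flat with its disc at (498,171) in the crop, and its near part overhangs the bed. I check that disc by ray, then set the lifter down near its starting place.

```bash
python3 - <<'E'
from h import *
print((st(ray('scene',344.5,212.75,.046))*1000).round(1))
im=cv2.imread('pics/top8.png').astype(int); b,g,r=im[...,0],im[...,1],im[...,2]
m=(g>r+20)&(g>b+15); m[:150]=0; m[:,:230]=0; m[260:]=0; m[:,330:]=0
v,u=np.nonzero(m); print(len(u), len(u) and (st(ray('top',u.mean(),v.mean(),.046))*1000).round(1), u.std() if len(u) else 0)
E
```

```text
[16.6  2.4 46. ]
128 [13.3  2.1 46. ] 3.1707491074419227
```

Call:
move_arm([
  [[0.005, -0.004, 0.009], [-14, -28, -20], 5],
  [[0.004, -0.003, 0.008], [-14, -28, -20], 5],
  [[0, 0, 0], [0, 0, -20], 5],
  [[0, 0, 0], [0, 0, -15], 5],
  [[0, 0, 0], [0, 0, 0], 5],
])

```text
time: 15.8
tool_pos: [0.4954, -0.3003, 0.1161]
tool_rot: [-3.112, 0.402, -0.0]
wrist_force: [-1.0, 0.9, -1.6]
gripper_width: 0.0192
```

```bash
python3 - <<'E'
from h import *
lif(); p,R=tcp(); rows(p,R,[goal(-310,18,0)])
E
```

```text
lifter [-315.5   18.9   33.5] tip [-230.5   18.4   33.8] lean 0.2 roll 0.0 yaw -0.3 F [-1.   0.9 -1.6] t 15.8
[-0.003, 0.001, 0.006] [2.3, 5.4, -33.5]
```

Call:
move_arm([
  [[-0.003, 0.001, 0], [0, 0, -15], 5],
  [[0, 0, 0], [0, 0, -10], 5],
  [[0, 0, 0], [0, 0, -4], 5],
  [[0, 0, 0], [0, 0, -3], 5],
  [[0, 0, 0], [0, 0, 0], 5],
])

```text
time: 16.42
tool_pos: [0.4972, -0.2996, 0.0834]
tool_rot: [3.116, -0.4, 0.004]
wrist_force: [0.4, -0.2, -3.0]
gripper_width: 0.019
```

```bash
python3 - <<'E'
from h import *
lif(); p,R=tcp(); rows(p,R,[goal(-315,18,0)])
E
```

```text
lifter [-314.7   17.1    0.8] tip [-229.7   16.8    0.8] lean -0.0 roll -0.1 yaw -0.2 F [ 0.4 -0.2 -3. ] t 16.425
[0.001, 0.002, 0.004] [-0.8, -0.1, -0.8]
```

Call:
move_arm([
  [[0.001, 0.002, 0], [0, 0, -1], 5],
  [[0, 0, 0], [0, 0, 0], 5],
  [[0, 0, 0], [0, 0, 0], 25],
  [[0, 0, 0], [0, 0, 0], 60],
  [[0, 0, 0], [0, 0, 0], 80],
  [[0, 0, 0], [0, 0, 0], 80],
  [[0, 0, 0], [0, 0, 0], 80],
  [[0, 0, 0], [0, 0, 15], 80],
  [[0, 0, 0], [0, 0, 30], 80],
  [[0, 0, 0], [0, 0, 40], 80],
  [[0, 0, 0], [0, 0, 40], 80],
  [[0, 0, 0], [0, 0, 20], 80],
  [[0, 0, 0], [0, 0, 0], 80],
  [[0, 0, 0], [0, 0, 0], 80],
])

```text
time: 18.18
tool_pos: [0.4986, -0.3, 0.2389]
tool_rot: [3.114, -0.399, 0.012]
wrist_force: [1.1, -0.1, -0.2]
gripper_width: 0.0801
```

```bash
python3 - <<'E'
from h import *
o=bot.get_obs(); print(o['tool_pos'],o['gripper_width'],o['wrist_force'])
snap('scene','s9')
for n in ('lifter','tile','chip0'): print(n,[(round(d['score'],2),(st(w('scene',d['position']))*1000).round(1).tolist()) for d in viewer.mark_of('scene',n)[:3]])
I=cv2.imread('pics/s9.png');cv2.imwrite('pics/s9c.png',cv2.resize(I[110:290,140:460],None,fx=2.4,fy=2.4,interpolation=cv2.INTER_CUBIC))
E
```

```text
[ 0.49860868 -0.29997944  0.23890697] 0.08007728820221205 [ 1.11033486 -0.06868179 -0.24800344]
lifter [(0.61, [-314.7, 12.5, -2.8])]
tile [(0.94, [15.3, 3.6, 42.9])]
chip0 [(0.64, [152.6, 3.2, 10.5]), (0.64, [157.1, 30.1, 11.2]), (0.62, [154.2, -28.1, 12.4])]
```

View pics/s9c.png

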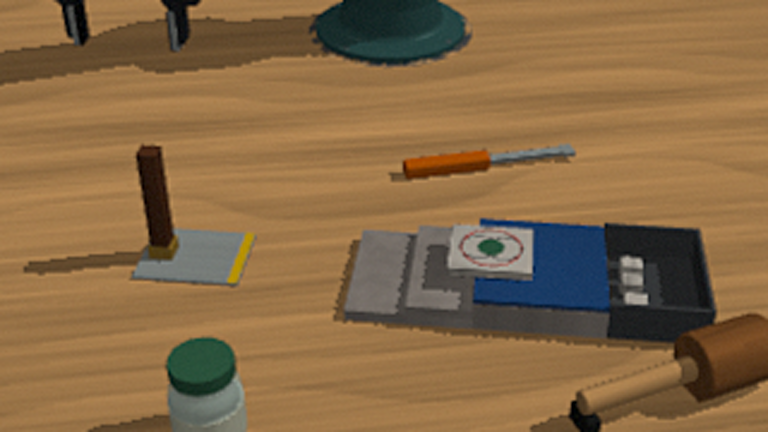

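The picture shows the lifter standing free at (160,230) and the tile face up at (490,248). The three chips are in the tray at (632,280), and the gripper is clear. I hand it in.

```bash
python3 -c "
from rig import ticket
print(ticket.sign_off())"
```

```text
the job is handed in; nothing more can be done
None
```

The job is done and handed in at about 18 s of the 59 s allowed; sign-off gives no verdict. I swept the three chips into the tray with the foot. Then I slid the foot under the tile's free edge and leaned the lifter back to about 38°, which tipped the tile over the step. Finally I stood the lifter on the bench near where it started and let go.

Last checks before handing in:
- **Chips:** all three are in the tray, at station x 153–157 mm and y −28 to +30 mm.
- **Tile:** it lies flat on the board, decorated face up. Its centre is only about 13–17 mm past the step (y about 2–5 mm), so roughly 25 mm of it overhangs the bed. That is inside the limits, so I did not push it further.
- **Lifter:** it stands upright and released, with the gripper about 100 mm above the handle.
- **Mallet, chisel and jar:** they look undisturbed in the pictures; I did not re-measure them.

No check failed. The readings of the tile's position differed by 3–4 mm between the two cameras, which is within their accuracy.

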